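# Level the specimen vice and hold its spring jaw open at the mark

## Robot

A 6-joint arm with a two-finger parallel gripper is mounted at the origin on a cart in front of the work surface, level with it; the furniture and walls round the work are solid. World frame = base frame: x ahead of the robot, y to its left, z up, the work surface at z = 0. Lengths are in m, angles in degrees, forces in N, time in s.
With the tool pointing down it reaches from about 0.4 to 0.825 m from the base axis. Payload 7 kg.
Tool frame: the origin (TCP) lies on the front face of the gripper's body, between the roots of the fingers; the fingertips stand 66 mm ahead of it and the grasp point (between the pads) lies 47 mm ahead of it; z points along the fingers, y is the line along which they close (so a half turn about z gives the same grasp; the last joint's range is limited). The gripper opens to 88 mm and grips with 3 to 60 N. Pads are 19 mm wide; open, the fingers measure 130 mm over their backs; the gripper's body (78 mm by 193 mm) begins 47 mm behind the grasp point.
Start: joints at [92.195, 20.546, 0.682, 0, -70.136, -16.507], TCP at [0.167, 0.654, 0.292] pointing down, gripper open.
Joint ranges: [-176.03, 176.03], [-82.01, 121.73], [-58.28, 71.71], [-173.87, 95.51], [-174.79, -0.11], [-173.66, 173.66]. Speed limits (degrees/s): [136.94, 136.94, 172.46, 180, 180, 180].

## Interface

Orientations are given as [roll, pitch, yaw] about the fixed x, y, z axes, in that order (R = Rz(yaw) Ry(pitch) Rx(roll)).
In Python, from plant import ctrl gives the robot as it stands.
- The arm moves only by the tool send_rows, never from a script. Its argument "deltas" is a list of rows, each a list of 2 entries, a list of its own where there are three numbers: the shift along the tool's x, y, z each as a share of 800 mm, from -1 to 1, then the turn about the tool's z as a share of 90 degrees, from -1 to 1. A call has exactly 5 rows; each row is the pose to reach, as a shift and turn from the pose commanded when the call began, along the tool's axes at that moment; what a row does not reach only later rows make up. A row lasts 1/12 s, in which the tool goes at most 41.7 mm and 7.16 degrees, less where a joint would pass 70% of its speed; a pose out of reach is approached as far as the arm can. A call with a number of a shift or a turn outside -1 to 1 is refused whole. A call with a gripper value outside its range is refused whole. "gripper" is the opening, from 0 (shut) to 1 (fully open), set as the call begins (left out, the last holds). The fingers move at their own pace and stop on an object; the grip force is fixed at half the most. Time passes only in rows, so rows that repeat a pose let the fingers close, or fill a call up. It gives the time, the measured TCP pose, the force, the opening and the grip force at its end, in the units of the state.
- ctrl.get_obs(): the state, without advancing time (a new reading comes with each control period).
- ctrl.snapshot(name): name is "side" or "top"; returns a dict with "color" (400x640x3 uint8, red, green, blue), "vertical_fov" (degrees; the focal length in pixels is half the picture's height over the tangent of half this angle, whatever the lens; pixels are square), "cx", "cy" (the principal point, pixels), "rvec" (rotation vector, rad) and "tvec" (3), from world to camera coordinates, as OpenCV has them. Camera axes: x right, y down, z forward; pixel columns grow to the right and rows downward; lengths in m; the calibration is good to about 2 mm. A picture is of the moment at which its call begins. There is no depth.
- ctrl.close_job(): hands the job in; it is judged then, once.
Trained networks look in a picture, given as the dict that the camera call returned (one of the last four; its "shot" number tells which), for a name from the list of things; names that differ only in an ending like _2 or _b are one class to them, and where a whole thing is asked for, a point or a joint stands for the part that bears it (a point fixed in the world has none). Each returns a list of dicts, best first, with "conf" (0 to 1); they miss things now and then, are a little off and sometimes report something else, mostly with a low value. They report only what shows in the picture. A call takes as long as a camera call.
- ctrl.boxes_of(picture, thing): "xy" ([column, row] as shares, 0 to 1, of the picture: columns of its width, rows of its height, amid what is visible of it).
- ctrl.cut_out(picture, thing): "pixels" (400x640 bool, what is visible of it) and "xy" ([column, row] as shares, 0 to 1, of the picture: columns of its width, rows of its height, amid what is visible of it).
The state is a dict: "clock": time; "joint_pos": joint angles; "qvel": joint speeds; "tau": joint torques, N m; "tool_pos": TCP position; "orientation": TCP orientation; "force": force on the tool from outside, world axes, zero at the start; "moment": the same for the moment, N m; "opening": finger opening in m; "gripper_force": force on a finger pad.
Only numpy, scipy, OpenCV 4.12 (cv2) and the standard library are available. Lean on these libraries where they do the work, as an engineer would, in place of code of your own. Each camera call takes 0.05 s, during which the arm holds its last target. There are 200 camera calls.

## Task

The little specimen vice on the right-hand desk is to take the grey rock chip, which someone else will drop in while you hold the jaw. First, with the spring jaw still shut, turn the black knob until the vice's table sits level. Then pull the jaw out by its handle until its index line stands at the white line of the red rider, and finish while still holding it there with the gripper; leave the rider and the table's level as they are and do not disturb the other things on the desk.

Things in the scene. Friction and masses are not known exactly. Their poses are not given: they have to be found in the camera images.
- vice: Grey base of the specimen vice, fixed to the desk, 160 x 205 mm; origin on the desk top under the jaws' centre line. x points from the handle (front) to the fixed jaw (back), y left towards the knob, z up. Top of the level table 45 mm above the desk; on it a dark spring block (vice x -52 to -32, y +-42 mm, top 71 mm above the desk) and the fixed jaw (x 48 to 68, y +-38 mm, top 74 mm).
- vice_table (a joint): Tilt of the vice's table about the hinge along its right side, rad: 0 level, negative while the left (knob) side hangs low, positive when it is too high. Starts between about -0.066 and -0.032.
- vice_knob (a joint): Turn of the black knob, rad; grows clockwise seen from above, which lifts the table's left side by 0.016 rad of tilt per rad of turn (0.1 rad a full turn); 0 is level. Range -4.6 to 1.5. The screw stays where it is left; friction 0.06 N m.
- knob_grip (a point): On the upright axis of the black ribbed round knob, 39 mm across, which spans 61 to 91 mm above the desk; this point is 76 mm up, at vice x 10, y 95 mm. The knob does not rise or tilt. Below it the table's tongue reaches at most 53 mm above the desk. Free beside it along vice x; the tilt scale's back is 47 mm in front of the knob's rim.
- vice_jaw: Moving steel jaw with its two rods and handle; slides towards the front (vice -x) as it is pulled. The spring draws it shut with about 5.5 N, growing by 90 N/m, so 7.5 to 9 N at the mark; hard stop 50 mm from shut, beyond every mark. Origin on the bed in the middle of the jaw block (vice x 30 mm when shut). Axes as the table's.
- handle_grip (a point): Middle of the handle: a black round bar 12 mm thick lying across (along vice y), on two 8 mm rods 70 mm apart at its ends, 59 mm above the desk, 43 mm in front of the spring block when shut. Open space under it and between the rods: pinch it from above with one finger before and one behind the bar. It lies 125 mm in front of the jaw's index line.
- jaw_index (a point): End of the black index line on the jaw's small right-hand arm; moves with the jaw. Must come level, along vice x, with mark_line.
- mark_line (a point): End of the white line across the red rider (8 mm long, 13 mm wide), which sits stiffly on the scale bar at the right of the jaw; 24 to 42 mm in front of the shut jaw's index line. To be left where it is.
- home_line (a point): End of the long black zero line on the scale bar: where the jaw's index stands when the jaw is shut. Moves with the table only.
- rock_grey: Dark grey rock chip 26 x 36 x 12 mm lying on the desk at the right of the vice; a bystander.
- loupe: Folded pocket loupe 40 x 24 x 14 mm on the desk; a bystander.
- stain_bottle: Dark red stain bottle 44 mm across, 90 mm high, behind the vice; a bystander.
- dropper_bottle: White dropper bottle 29 mm across, 69 mm high, behind the vice; a bystander.
- tilt_scale (a point): Middle of the long black line on the white upright tilt scale at the base's front left corner, facing front; plate 30 mm wide, top 65 mm above the desk. The table's red pointer in front of it stands at this long line when the table is level (pointer 40 mm above the desk); the other lines are 1 degree apart. Does not move.
- rock_sand: Sand-brown rock chip 26 x 46 x 13 mm lying on the desk at the right of the vice; a bystander.
- tweezers: Steel tweezers 121 mm long, 8 mm high, lying on the desk; a bystander.

How it is judged (in metres and radians):
On the way:
1. the table is level to one degree while the jaw is still shut (value of joint vice_table between -0.0175 and 0.0175 rad and x of jaw_index in the frame of home_line above -0.004 m and contact force between the fingers and vice_jaw below 0.1 N), for 0.3 s.
At the end, for the whole second after the job is handed in: The table is level within 1 degree (0.0175 rad), the jaw's index line is within 3 mm of the rider's white line along the slide, the jaw is still (under 10 mm/s), and the fingers are holding it (more than 2 N of contact) (value of joint vice_table between -0.0175 and 0.0175 rad and x of jaw_index in the frame of mark_line between -0.003 and 0.003 m and linear speed of vice_jaw below 0.01 m/s and contact force between the fingers and vice_jaw above 2 N); the arm keeps its last pose, push and grip.
It fails at once if the red rider is shifted (distance of mark_line from where it was at the start of the episode above 0.006 m).
It fails at once if a bystander is knocked more than 25 mm away (distance of any of rock_grey, rock_sand, loupe, stain_bottle, dropper_bottle, tweezers from where it was at the start of the episode above 0.025 m).
It also fails if it takes over 51 s, if anything falls off the work surface, if the arm or the gripper's body presses on something with over 40 N, if the wrist force passes 120 N, or if a joint passes its speed limit or range.

## Working session

There is one attempt and no reset: what is moved stays moved. The work goes in short steps, Python scripts to look and compute and a tool call to move; the robot and the scene stay as the last step left them, time stands still between calls to the robot, and variables do not carry over. Pictures are saved under pics/ and viewed, at most 10 in all, crops included, and the job is handed in when it is done.

Besides the shell and the picture viewer there is one more tool, called after ">>>" as name(argument=value, ...) on one line, values as JSON. send_rows: Moves the arm, as the interface text tells. Shift numbers are shares of 800 mm and turn numbers shares of 90 degrees, none past 1 either way. Its arguments: {"type":"object","properties":{"deltas":{"type":"array","items":{"type":"array"}},"gripper":{"type":"number"}},"required":["deltas"]}

```bash
mkdir -p pics; ls; cat > h.py <<'E'
import numpy as np, cv2
from plant import ctrl
def K(p):
    f=200/np.tan(np.radians(p['vertical_fov'])/2)
    return np.array([[f,0,p['cx']],[0,f,p['cy']],[0,0,1.]])
def unproj(p,uv,z):
    R,_=cv2.Rodrigues(np.array(p['rvec'],float)); t=np.array(p['tvec'],float).ravel()
    d=R.T@np.linalg.inv(K(p))@np.array([uv[0],uv[1],1.]); c=-R.T@t
    return c+d*(z-c[2])/d[2]
def proj(p,X):
    q,_=cv2.projectPoints(np.array(X,float).reshape(-1,1,3),np.array(p['rvec'],float),np.array(p['tvec'],float),K(p),None)
    return q.reshape(-1,2)
def save(p,n,box=None,s=1):
    im=p['color'][:,:,::-1]
    if box: im=im[box[1]:box[3],box[0]:box[2]]
    cv2.imwrite('pics/'+n,cv2.resize(im,None,fx=s,fy=s,interpolation=cv2.INTER_CUBIC))
E
python3 - <<'E'
from h import *
print(ctrl.get_obs())
P={n:ctrl.snapshot(n) for n in('top','side')}
H=dict(knob_grip=.076,handle_grip=.059,jaw_index=.06,mark_line=.06,home_line=.06,tilt_scale=.04,stain_bottle=.09,dropper_bottle=.069,loupe=.014,tweezers=.004,rock_grey=.012)
for n,p in P.items():
    R,_=cv2.Rodrigues(np.array(p['rvec'])); print(n,p['vertical_fov'],p['cx'],p['cy'],-R.T@np.array(p['tvec']).ravel())
    for k,z in H.items():
        for b in ctrl.boxes_of(p,k)[:1]:
            uv=np.array(b['xy'])*[640,400]; print(k,round(b['conf'],2),uv.round(1),unproj(p,uv,z).round(4))
im=np.vstack([P['top']['color'],P['side']['color']])[:,:,::-1]
cv2.imwrite('pics/a.png',cv2.resize(im,(480,600),interpolation=cv2.INTER_AREA))
save(P['top'],'top0.png'); save(P['side'],'side0.png')
E
```

```text
pics
{'clock': 0.0, 'joint_pos': array([ 9.21950168e+01,  2.05939212e+01,  6.35260291e-01, -2.07578369e-02,
       -7.01376251e+01, -1.65060839e+01]), 'qvel': array([ 0.04215121,  0.05870832, -0.01646618, -0.0538813 ,  0.05876363,
       -0.09821445]), 'tau': array([-3.68823848e-04, -5.82715237e+01,  2.93048286e+01,  6.99703574e+00,
        6.96582603e-03, -1.65651168e-04]), 'tool_pos': array([0.16677927, 0.65368264, 0.29120384]), 'orientation': array([ 1.79902137e+02, -8.64978377e-03, -1.43181288e+01]), 'force': array([-0.7479579 , -0.67849358, -0.05027942]), 'moment': array([-0.02721989,  0.02441051,  0.06221035]), 'gripper_force': 0.0, 'opening': 0.08754687666647158}
top 46.44731889884389 317.6348295909997 193.35933673515154 [ 0.50144939 -0.42645716  1.19144674]
knob_grip 0.68 [298.4 200.3] [ 0.5787 -0.3553  0.076 ]
handle_grip 0.84 [303.3 189.2] [ 0.607  -0.3665  0.059 ]
jaw_index 0.78 [304.1 190.9] [ 0.6026 -0.3685  0.06  ]
home_line 0.8 [304.7 201.3] [ 0.5773 -0.3697  0.06  ]
tilt_scale 0.96 [300.4 197.2] [ 0.5889 -0.3581  0.04  ]
stain_bottle 0.8 [240.3 126. ] [ 0.7593 -0.2178
[... 183 characters left out ...]
y 0.42 [387.7 259.9] [ 0.4306 -0.5735  0.012 ]
side 53.58008285210641 316.20461585598156 203.79611628924067 [ 0.2131047  -1.00132423  0.5540461 ]
knob_grip 0.86 [292.1 175.8] [ 0.6161 -0.2718  0.076 ]
handle_grip 0.85 [298.4 207.5] [ 0.5707 -0.3745  0.059 ]
jaw_index 0.62 [299.7 215.1] [ 0.5575 -0.4019  0.06  ]
home_line 0.57 [303.9 210.6] [ 0.5737 -0.3927  0.06  ]
tilt_scale 0.78 [300.6 217.8] [ 0.5677 -0.3875  0.04  ]
stain_bottle 0.65 [332.9 165.2] [ 0.7128 -0.3056  0.09  ]
dropper_bottle 0.52 [315.8 172.2] [ 0.6795 -0.2793  0.069 ]
loupe 0.5 [278.1 290.4] [ 0.4322 -0.5271  0.014 ]
tweezers 0.83 [317.5 326.1] [ 0.4521 -0.6285  0.004 ]
rock_grey 0.65 [289.1 310.3] [ 0.4262 -0.5777  0.012 ]
```

View pics/top0.png

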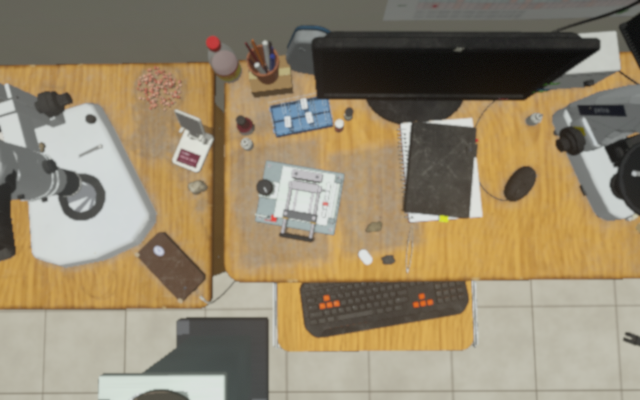

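View pics/side0.png

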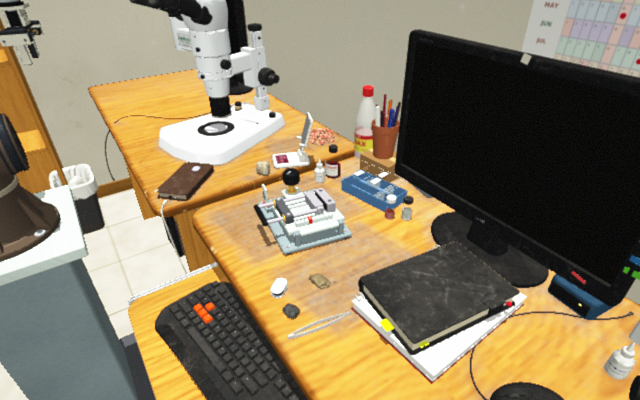

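```bash
python3 - <<'E'
from h import *
P={n:ctrl.snapshot(n) for n in('top','side')}
for n,p in P.items():
    for k in ['vice','vice_knob','vice_jaw','vice_table','knob_grip','handle_grip','jaw_index','mark_line','home_line','tilt_scale']:
        print(n,k,[(round(b['conf'],2),(np.array(b['xy'])*[640,400]).round(1).tolist()) for b in ctrl.boxes_of(p,k)], end=' | ')
        print([(round(b['conf'],2),(np.array(b['xy'])*[640,400]).round(1).tolist(),int(b['pixels'].sum())) for b in ctrl.cut_out(p,k)])
save(P['top'],'top1.png',(250,150,350,250),6); save(P['side'],'side1.png',(246,155,356,255),6)
np.save('top.npy',P['top'],allow_pickle=True);np.save('side.npy',P['side'],allow_pickle=True)
print(ctrl.get_obs()['clock'])
E
```

```text
top vice [] | []
top vice_knob [(0.8, [267.9, 186.6])] | [(0.74, [265.5, 186.1], 196), (0.21, [365.1, 259.8], 178)]
top vice_jaw [(0.71, [301.2, 189.3]), (0.39, [246.8, 143.5])] | [(0.94, [304.7, 188.4], 779), (0.71, [299.7, 198.9], 5366)]
top vice_table [(0.67, [305.8, 194.3]), (0.36, [240.7, 126.0]), (0.19, [264.3, 188.4])] | [(0.77, [306.3, 197.4], 3524)]
top knob_grip [(0.81, [265.5, 188.2])] | [(0.75, [261.8, 187.3], 229), (0.29, [304.3, 191.5], 705)]
top handle_grip [(0.9, [303.4, 191.6])] | [(0.72, [304.8, 192.4], 698)]
top jaw_index [(0.81, [300.3, 188.7])] | [(0.21, [250.2, 143.7], 132)]
top mark_line [] | []
top home_line [(0.96, [304.8, 199.9]), (0.39, [303.1, 191.4])] | [(0.83, [303.8, 199.6], 3435)]
top tilt_scale [(0.7, [299.6, 196.0]), (0.63, [308.2, 196.1])] | [(0.58, [300.3, 198.9], 5378)]
side vice [(0.92, [297.5, 216.2]), (0.75, [293.0, 178.1])] | [(0.7, [299.8, 216.4], 4433)]
side vice_knob [(0.64, [292.7, 175.6]), (0.25, [305.5, 210.3])] | [(0.74, [292.3, 176.6], 338), (0.57, [298.4, 211.5], 618)]
side vice_jaw [(0.76, [307.6, 204.4])] | []
side vice_table [(0.85, [303.7, 211.9])] | [(0.67, [302.8, 211.5], 2628)]
side knob_grip [(0.58, [290.7, 177.1]), (0.29, [297.4, 215.6])] | [(0.58, [290.2, 177.1], 235), (0.34, [316.4, 324.7], 464), (0.28, [331.5, 168.5], 304), (0.21, [296.3, 215.6], 4444)]
side handle_grip [(0.62, [306.6, 200.1])] | [(0.8, [302.6, 209.5], 633), (0.43, [296.9, 216.9], 4347), (0.26, [318.5, 172.3], 181)]
side jaw_index [(0.62, [304.0, 211.2]), (0.25, [288.0, 307.3])] | [(0.76, [303.5, 211.7], 712)]
side mark_line [] | []
side home_line [(0.72, [303.9, 210.5])] | [(0.58, [305.6, 213.5], 2654), (0.49, [303.7, 210.1], 703)]
side tilt_scale [(0.68, [298.3, 217.3])] | [(0.75, [300.4, 217.4], 4577)]
3.3
```

View pics/top1.png

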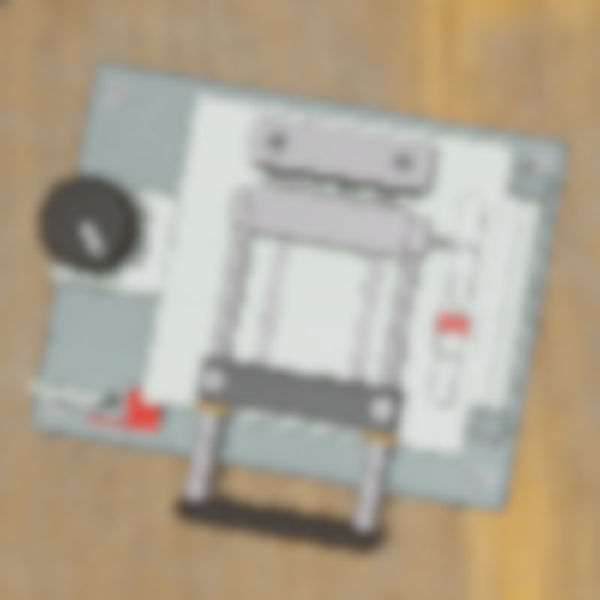

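View pics/side1.png

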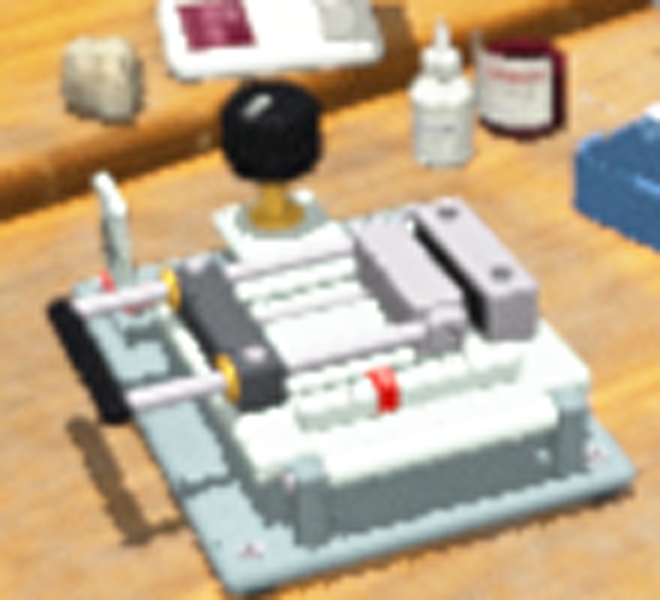

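```bash
cat >> h.py <<'E'
def T(q,X):
    c,s=np.cos(q[2]),np.sin(q[2]); X=np.atleast_2d(X)
    return np.c_[q[0]+c*X[:,0]-s*X[:,1], q[1]+s*X[:,0]+c*X[:,1], X[:,2]]
E
python3 - <<'E'
from h import *
from scipy.optimize import least_squares
t=np.load('top.npy',allow_pickle=True).item(); s=np.load('side.npy',allow_pickle=True).item()
a=np.array([[90,225,10,95,91],[280,522,-95,0,65],[212,360,-32,42,69],[402,388,-32,-42,71],[200,398,-52,42,69],[398,430,-52,-42,71],[256,118,68,38,72],[438,148,68,-38,74],[250,165,48,38,72],[432,195,48,-38,74]],float)
b=np.array([[271,131,10,95,76],[88,360,-95,0,59]],float)
A=a[:,:2]/6+[250,150]; B=b[:,:2]/6+[246,155]
A-=.4;B-=.4
f=lambda q:np.r_[proj(t,T(q,a[:,2:]/1e3))-A,proj(s,T(q,b[:,2:]/1e3))-B].ravel()
r=least_squares(f,[.59,-.36,-.16],loss='soft_l1',x_scale=[.01,.01,.05]); q=r.x
print(q,np.degrees(q[2])); print(f(q).reshape(-1,2).round(1)); np.save('q.npy',q)
print('knob',T(q,[.010,.095,.076]),'handle',T(q,[-.095,0,.059]))
c,sn=np.cos(q[2]),np.sin(q[2])
V=lambda p,uv,z:(np.array([[c,sn],[-sn,c]])@(unproj(p,uv,z)[:2]-q[:2])*1e3).round(1)
for n,uv in dict(index=(460,243),rider=(453,323)).items():
    print(n,[V(t,np.array(uv)/6+[250,150]-.4,z) for z in(.05,.06)])
print('rider side',[V(s,np.array((381,378))/6+[246,155]-.4,z) for z in(.05,.055,.06)])
E
```

```text
[ 0.58307984 -0.36621346 -0.18319126] -10.49608608725813
[[-0.6  0.1]
 [ 0.1  1. ]
 [-1.3 -0.8]
 [ 1.3  0.3]
 [-0.7  1. ]
 [ 0.6  1.6]
 [ 0.1 -0.9]
 [ 0.7 -0.8]
 [-0.3 -0.7]
 [ 0.3 -0.5]
 [-0.2  0.6]
 [-0.1 -0.5]]
knob [[ 0.6102185  -0.27462474  0.076     ]] handle [[ 0.48966944 -0.34890746  0.059     ]]
index [array([ 31.5, -51.4]), array([ 30.6, -51.6])]
rider [array([ -1.3, -54.1]), array([ -1.9, -54.3])]
rider side [array([  1.2, -43.6]), array([ -1.3, -50. ]), array([ -3.7, -56.4])]
```

```bash
python3 - <<'E'
from h import *
t=np.load('top.npy',allow_pickle=True).item(); s=np.load('side.npy',allow_pickle=True).item()
for uv in [(60,265),(155,222),(30,262)]: print('top base',uv,unproj(t,uv,.03).round(3))
for uv in [(163,150),(215,162)]: print('side base',uv,unproj(s,uv,.03).round(3))
for uv in [(70,183),(5,220),(5,250)]: print('head',uv,[unproj(t,uv,z).round(3)[:2].tolist() for z in(.15,.3,.4)])
print('proj origin/path',[(X,proj(t,[X]).round(0).tolist(),proj(s,[X]).round(0).tolist()) for X in [(0,0,0),(.167,.654,.29),(.37,.2,.3),(.4,0,.3)]])
E
```

```text
top base (60, 265) [0.428 0.246 0.03 ]
top base (155, 222) [0.533 0.008 0.03 ]
top base (30, 262) [0.437 0.323 0.03 ]
side base (163, 150) [0.415 0.154 0.03 ]
side base (215, 162) [ 0.515 -0.01   0.03 ]
head (70, 183) [[0.621, 0.16], [0.603, 0.075], [0.592, 0.019]]
head (5, 220) [[0.539, 0.306], [0.533, 0.201], [0.53, 0.13]]
head (5, 250) [[0.471, 0.303], [0.475, 0.198], [0.478, 0.128]]
proj origin/path [((0, 0, 0), [[159.0, 438.0]], [[3.0, 233.0]]), ((0.167, 0.654, 0.29), [[-232.0, 414.0]], [[24.0, 40.0]]), ((0.37, 0.2, 0.3), [[2.0, 305.0]], [[117.0, 56.0]]), ((0.4, 0, 0.3), [[106.0, 288.0]], [[148.0, 71.0]])]
```

```bash
python3 - <<'E'
from h import *
s=np.load('side.npy',allow_pickle=True).item();t=np.load('top.npy',allow_pickle=True).item()
a=cv2.resize(s['color'][0:170,90:290],(800,680))[:300]
b=cv2.resize(t['color'][60:320,0:220],None,fx=1.15,fy=1.15)
o=np.zeros((600,800,3),np.uint8);o[:300]=a;o[300:300+min(300,b.shape[0]),:b.shape[1]]=b[:300]
cv2.imwrite('pics/mic.png',o[:,:,::-1])
E
```

```text
(no output)
```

View pics/mic.png

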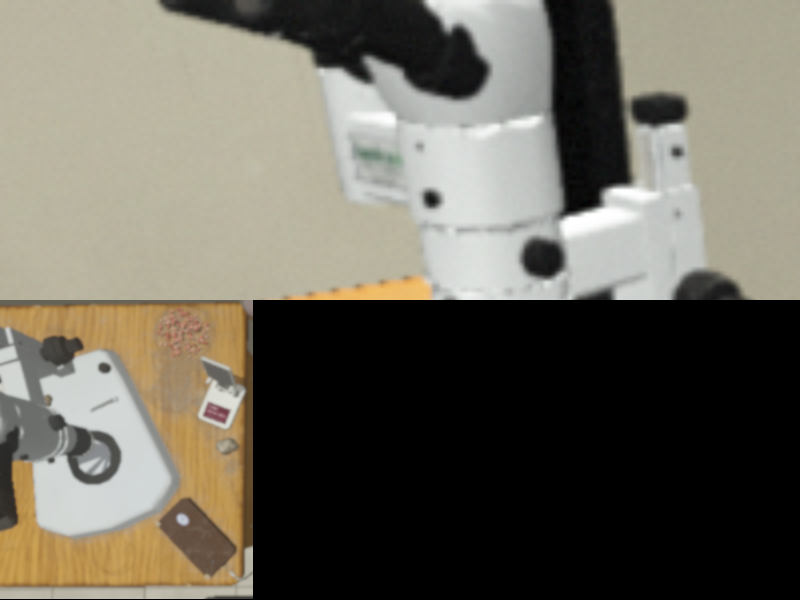

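```bash
cat >> h.py <<'E'
from scipy.spatial.transform import Rotation as Ro
def plan(x,y,z,yaw,src=None):
    o=ctrl.get_obs(); R=Ro.from_euler('xyz',o['orientation'],degrees=True)
    d=R.inv().apply(np.array([x,y,z])-o['tool_pos'])/.8
    dy=(yaw-o['orientation'][2]+180)%360-180
    print('t',round(o['clock'],2),'j6',o['joint_pos'][5].round(1),'shift',d.round(4),'turn',round(-dy/90,4))
E
python3 - <<'E'
from h import *
s=np.load('side.npy',allow_pickle=True).item()
print(proj(s,[(.463,.13,.4),(.466,.1,.45),(.463,.16,.35)]).round(0))
plan(.24,.48,.28,60)
E
```

```text
[[151.  14.]
 [150.  -8.]
 [153.  34.]]
t 3.3 j6 -16.5 shift [0.1423 0.1882 0.0152] turn -0.8257
```

>>> send_rows(deltas=[[[0.03,0.04,0.0],-0.08],[[0.06,0.08,0.0],-0.16],[[0.09,0.12,0.0],-0.24],[[0.12,0.16,0.01],-0.32],[[0.142,0.188,0.015],-0.4]], gripper=0.57)

```text
clock: 3.72
tool_pos: [0.2403, 0.4772, 0.2799]
orientation: [-180.0, 0.0, 21.8]
force: [0.0, 0.3, -0.1]
opening: 0.0599
gripper_force: 0.0
```

```bash
python3 - <<'E'
from h import *
s=np.load('side.npy',allow_pickle=True).item()
print([unproj(s,(131,0),z).round(3) for z in (.36,.4,.44)])
o=ctrl.get_obs();print(o['tool_pos'],o['orientation'],o['joint_pos'].round(1),o['force'])
plan(.30,.30,.26,60)
E
```

```text
[array([0.556, 0.833, 0.36 ]), array([0.486, 0.455, 0.4  ]), array([0.415, 0.077, 0.44 ])]
[0.24031515 0.47719396 0.27994411] [-1.79995818e+02  1.89736483e-02  2.18308621e+01] [ 84.3   7.8 -18.1  -0.  -64.1  27.5] [ 0.04939994  0.3173892  -0.09334488]
t 3.72 j6 27.5 shift [-0.0131  0.2334  0.0249] turn -0.4241
```

>>> send_rows(deltas=[[[-0.003,0.047,0.005],-0.08],[[-0.006,0.094,0.01],-0.16],[[-0.009,0.14,0.015],-0.24],[[-0.011,0.187,0.02],-0.32],[[-0.013,0.233,0.025],-0.4]])

```text
clock: 4.13
tool_pos: [0.2986, 0.3012, 0.2603]
orientation: [-180.0, -0.1, 57.7]
force: [1.2, 0.3, -0.6]
opening: 0.0498
gripper_force: 0.0
```

```bash
python3 - <<'E'
from h import *
o=ctrl.get_obs();print(o['joint_pos'].round(1))
plan(.37,.16,.26,60)
p=ctrl.snapshot('side'); save(p,'s2.png',(0,0,300,260),2); print(proj(p,o['tool_pos']))
E
```

```text
[ 72.1  -2.5 -31.8   0.  -60.6  75.5]
t 4.13 j6 75.5 shift [-0.1014  0.1698  0.0002] turn -0.0257
[[87.35123851 67.04752606]]
```

View pics/s2.png

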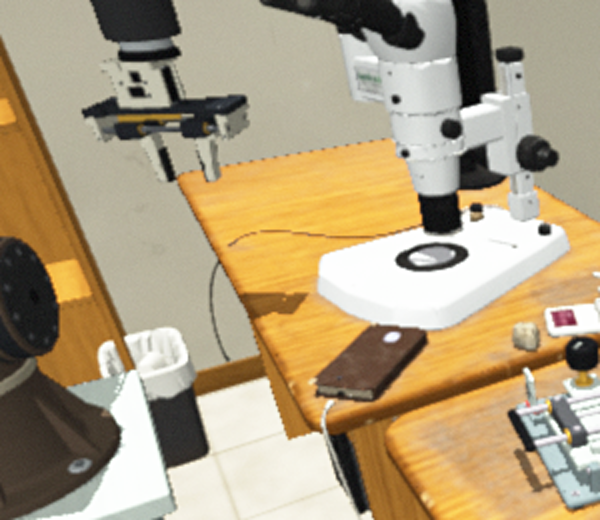

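```bash
python3 - <<'E'
from h import *
plan(.358,.175,.24,70)
E
```

```text
t 4.18 j6 76.7 shift [-0.0899  0.1422  0.0241] turn -0.1276
```

>>> send_rows(deltas=[[[-0.021,0.033,0.006],-0.05],[[-0.042,0.066,0.012],-0.1],[[-0.063,0.1,0.018],-0.13],[[-0.084,0.133,0.022],-0.13],[[-0.09,0.142,0.024],-0.13]])

```text
clock: 4.6
tool_pos: [0.3554, 0.178, 0.2407]
orientation: [-180.0, 0.0, 68.9]
force: [-0.4, 1.0, -0.4]
opening: 0.0501
gripper_force: 0.0
```

```bash
python3 - <<'E'
from h import *
o=ctrl.get_obs();print(o['joint_pos'].round(1))
plan(.397,0.0,.24,70)
E
```

```text
[ 55.4  -4.3 -36.3  -0.  -58.  103.5]
t 4.6 j6 103.5 shift [-0.1889  0.1285  0.0009] turn -0.012
```

>>> send_rows(deltas=[[[-0.038,0.026,0.0],0],[[-0.076,0.052,0.0],0],[[-0.114,0.078,0.0],0],[[-0.152,0.103,0.0],0],[[-0.189,0.129,0.0],0]])

```text
clock: 5.02
tool_pos: [0.3973, 0.0014, 0.2415]
orientation: [179.9, -0.1, 69.0]
force: [0.9, 0.3, 0.4]
opening: 0.05
gripper_force: 0.0
```

```bash
python3 - <<'E'
from h import *
o=ctrl.get_obs();print(o['joint_pos'].round(1))
plan(.43,-.2,.24,67)
plan(.54,-.255,.22,67)
E
```

```text
[ 29.1  -4.4 -36.3   0.  -58.1 130. ]
t 5.02 j6 130.0 shift [-0.2204  0.1282  0.0018] turn 0.0225
t 5.02 j6 130.0 shift [-0.2354  0.2812  0.0269] turn 0.0225
```

>>> send_rows(deltas=[[[-0.044,0.026,0.0],0.02],[[-0.088,0.051,0.0],0.02],[[-0.132,0.077,0.0],0.02],[[-0.176,0.103,0.0],0.02],[[-0.22,0.128,0.0],0.02]])

```text
clock: 5.43
tool_pos: [0.4301, -0.2003, 0.2414]
orientation: [179.9, -0.0, 67.2]
force: [1.1, 0.2, -0.1]
opening: 0.0499
gripper_force: 0.0
```

```bash
python3 - <<'E'
from h import *
o=ctrl.get_obs();print(o['joint_pos'].round(1))
plan(.610,-.2745,.20,67)
E
```

```text
[ -1.1   3.8 -28.1   0.  -58.  158.3]
t 5.43 j6 158.3 shift [0.0016 0.2432 0.052 ] turn 0.0022
```

>>> send_rows(deltas=[[[0.0,0.05,0.01],0],[[0.001,0.1,0.02],0],[[0.001,0.15,0.03],0],[[0.002,0.2,0.04],0],[[0.002,0.243,0.052],0]])

```text
clock: 5.85
tool_pos: [0.6122, -0.2733, 0.1988]
orientation: [180.0, 0.0, 67.2]
force: [0.3, 0.6, 1.2]
opening: 0.0499
gripper_force: 0.0
```

```bash
python3 - <<'E'
from h import *
o=ctrl.get_obs();print(o['joint_pos'].round(1),o['tool_pos'])
plan(.610,-.2745,.123,68)
p=ctrl.snapshot('top'); save(p,'t3.png',(200,120,350,250),4); print(proj(p,o['tool_pos']), proj(p,[.61,-.2745,.09]))
E
```

```text
[ -7.4  23.9  -6.9   0.  -59.1 164.6] [ 0.61217496 -0.27325708  0.19883218]
t 5.85 j6 164.6 shift [-0.0025 -0.002   0.0948] turn -0.0093
[[256.42487351 181.44782056]] [[263.98911887 187.30948103]]
```

View pics/t3.png

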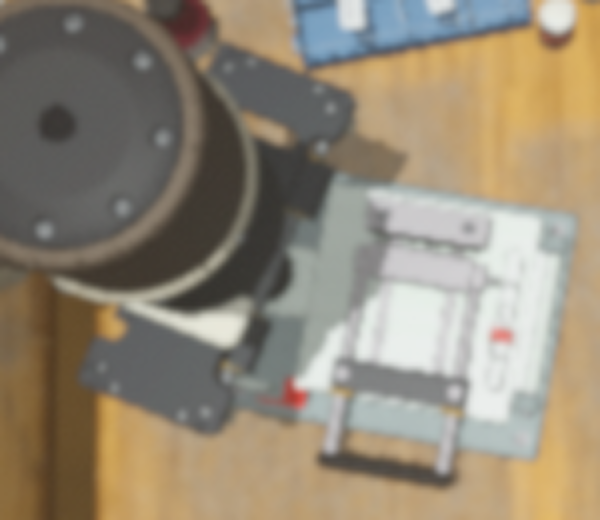

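>>> send_rows(deltas=[[[-0.002,-0.002,0.025],0],[[-0.002,-0.002,0.05],0],[[-0.002,-0.002,0.075],0],[[-0.002,-0.002,0.095],0],[[-0.002,-0.002,0.095],0]])

```text
clock: 6.32
tool_pos: [0.606, -0.2722, 0.1195]
orientation: [-179.7, 0.0, 67.2]
force: [-0.4, 0.3, 0.1]
opening: 0.0498
gripper_force: 0.1
```

>>> send_rows(deltas=[[[0,0,0],0],[[0,0,0],0],[[0,0,0],0],[[0,0,0],0],[[0,0,0],0]], gripper=0.3)

```text
clock: 6.73
tool_pos: [0.6104, -0.2735, 0.125]
orientation: [179.6, -0.0, 67.2]
force: [9.2, -5.5, -9.1]
opening: 0.0384
gripper_force: 30.0
```

>>> send_rows(deltas=[[[0,0,0],0.076],[[0,0,0],0.152],[[0,0,0],0.228],[[0,0,0],0.304],[[0,0,0],0.38]], gripper=0.3)

```text
clock: 7.15
tool_pos: [0.6099, -0.2732, 0.125]
orientation: [179.8, -0.2, 32.7]
force: [6.0, -2.3, -7.3]
opening: 0.0379
gripper_force: 30.0
```

```bash
python3 - <<'E'
from h import *
o=ctrl.get_obs()
for k in('tool_pos','orientation','force','moment','joint_pos'): print(k,o[k].round(3))
E
```

```text
tool_pos [ 0.61  -0.273  0.125]
orientation [179.779  -0.225  32.689]
force [ 6.022 -2.295 -7.321]
moment [-0.76  -2.19   0.048]
joint_pos [-7.43600e+00  2.77240e+01 -1.16300e+01  3.20000e-02 -5.03320e+01
  1.30105e+02]
```

>>> send_rows(deltas=[[[0,0,0],0.076],[[0,0,0],0.152],[[0,0,0],0.228],[[0,0,0],0.304],[[0,0,0],0.38]])

```text
clock: 7.57
tool_pos: [0.6097, -0.2726, 0.125]
orientation: [180.0, -0.3, -1.5]
force: [5.8, 0.5, -6.1]
opening: 0.0383
gripper_force: 30.0
```

>>> send_rows(deltas=[[[0,0,0],0.076],[[0,0,0],0.152],[[0,0,0],0.228],[[0,0,0],0.304],[[0,0,0],0.38]])

```text
clock: 7.98
tool_pos: [0.6099, -0.272, 0.125]
orientation: [-179.8, -0.2, -35.7]
force: [6.3, 3.3, -5.7]
opening: 0.0383
gripper_force: 30.0
```

>>> send_rows(deltas=[[[0,0,0],0.076],[[0,0,0],0.152],[[0,0,0],0.228],[[0,0,0],0.304],[[0,0,0],0.38]])

```text
clock: 8.4
tool_pos: [0.6104, -0.2716, 0.125]
orientation: [-179.7, -0.1, -69.9]
force: [8.1, 5.5, -6.3]
opening: 0.0381
gripper_force: 30.0
```

>>> send_rows(deltas=[[[0,0,0],0.076],[[0,0,0],0.152],[[0,0,0],0.228],[[0,0,0],0.304],[[0,0,0],0.38]])

```text
clock: 8.82
tool_pos: [0.611, -0.2716, 0.1251]
orientation: [-179.6, 0.1, -104.1]
force: [10.7, 4.5, -7.8]
opening: 0.0382
gripper_force: 30.0
```

```bash
python3 - <<'E'
from h import *
o=ctrl.get_obs()
for k in('tool_pos','orientation','force','moment','joint_pos'): print(k,o[k].round(3))
p=ctrl.snapshot('side'); save(p,'side_k5.png',(246,155,356,255),6)
E
```

```text
tool_pos [ 0.611 -0.272  0.125]
orientation [-1.79592e+02  1.14000e-01 -1.04071e+02]
force [10.71   4.545 -7.81 ]
moment [ 1.982 -3.411  0.058]
joint_pos [ -7.324  27.719 -11.584  -0.085 -50.28   -6.692]
```

View pics/side_k5.png

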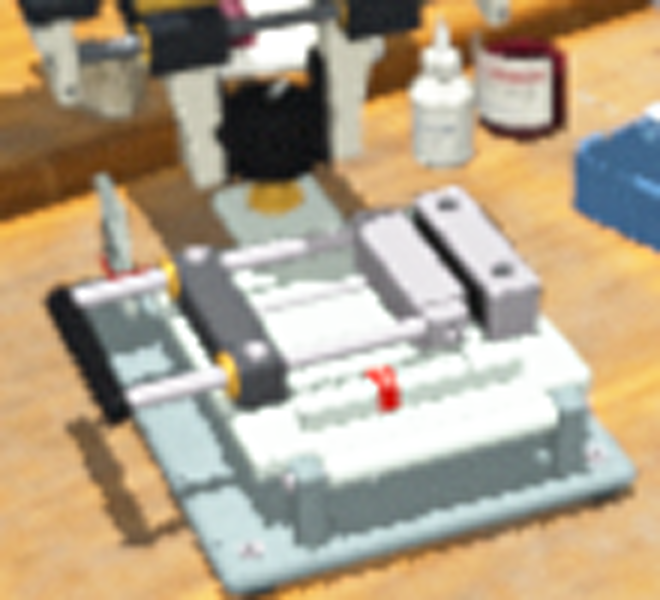

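>>> send_rows(deltas=[[[0,0,0],0.076],[[0,0,0],0.152],[[0,0,0],0.228],[[0,0,0],0.304],[[0,0,0],0.38]])

```text
clock: 9.28
tool_pos: [0.6116, -0.2718, 0.1251]
orientation: [-179.7, 0.4, -138.3]
force: [11.3, 2.7, -10.0]
opening: 0.0381
gripper_force: 30.0
```

```bash
python3 - <<'E'
from h import *
o=ctrl.get_obs()
for k in('orientation','force','moment','joint_pos'): print(k,o[k].round(3))
E
```

```text
orientation [-179.668    0.355 -138.268]
force [11.29   2.69  -9.961]
moment [ 1.287 -4.112  0.117]
joint_pos [ -7.335  27.736 -11.559  -0.066 -50.222 -40.892]
```

>>> send_rows(deltas=[[[0,0,0],0.05],[[0,0,0],0.1],[[0,0,0],0.15],[[0,0,0],0.2],[[0,0,0],0.25]])

```text
clock: 9.7
tool_pos: [0.6118, -0.2722, 0.1251]
orientation: [-179.8, 0.5, -160.7]
force: [11.7, 1.3, -10.9]
opening: 0.0381
gripper_force: 30.0
```

```bash
python3 - <<'E'
from h import *
o=ctrl.get_obs()
for k in('orientation','force','moment','joint_pos'): print(k,o[k].round(3))
E
```

```text
orientation [-179.795    0.476 -160.654]
force [ 11.672   1.299 -10.867]
moment [ 0.555 -4.46   0.077]
joint_pos [-7.3540e+00  2.7747e+01 -1.1546e+01 -4.0000e-02 -5.0189e+01 -6.3276e+01]
```

>>> send_rows(deltas=[[[0,0,0],0.05],[[0,0,0],0.1],[[0,0,0],0.15],[[0,0,0],0.2],[[0,0,0],0.25]])

```text
clock: 10.12
tool_pos: [0.6119, -0.2726, 0.1251]
orientation: [-180.0, 0.5, 176.8]
force: [13.8, -1.2, -11.6]
opening: 0.038
gripper_force: 30.0
```

```bash
python3 - <<'E'
from h import *
o=ctrl.get_obs()
for k in('orientation','force','moment','joint_pos'): print(k,o[k].round(3))
E
```

```text
orientation [-179.966    0.528  176.841]
force [ 13.773  -1.178 -11.583]
moment [-0.361 -4.531  0.021]
joint_pos [-7.3770e+00  2.7756e+01 -1.1543e+01 -7.0000e-03 -5.0171e+01 -8.5778e+01]
```

>>> send_rows(deltas=[[[0,0,0],0.05],[[0,0,0],0.1],[[0,0,0],0.15],[[0,0,0],0.2],[[0,0,0],0.25]])

```text
clock: 10.53
tool_pos: [0.6118, -0.273, 0.1251]
orientation: [179.9, 0.5, 154.3]
force: [12.0, -2.9, -11.8]
opening: 0.0381
gripper_force: 30.0
```

```bash
python3 - <<'E'
from h import *
o=ctrl.get_obs()
for k in('orientation','force','moment','joint_pos'): print(k,o[k].round(3))
E
```

```text
orientation [179.861   0.501 154.342]
force [ 11.982  -2.941 -11.791]
moment [-1.278 -4.413  0.036]
joint_pos [-7.40100e+00  2.77620e+01 -1.15480e+01  3.20000e-02 -5.01710e+01
 -1.08277e+02]
```

>>> send_rows(deltas=[[[0,0,0],0.05],[[0,0,0],0.1],[[0,0,0],0.15],[[0,0,0],0.2],[[0,0,0],0.25]])

```text
clock: 10.95
tool_pos: [0.6115, -0.2734, 0.1251]
orientation: [179.7, 0.4, 131.8]
force: [11.5, -4.0, -12.0]
opening: 0.0383
gripper_force: 30.0
```

```bash
python3 - <<'E'
from h import *
o=ctrl.get_obs()
for k in('orientation','force','moment','joint_pos'): print(k,o[k].round(3))
E
```

```text
orientation [179.713   0.405 131.837]
force [ 11.464  -3.987 -12.004]
moment [-1.875 -4.138  0.03 ]
joint_pos [-7.42400e+00  2.77640e+01 -1.15580e+01  6.10000e-02 -5.01840e+01
 -1.30777e+02]
```

>>> send_rows(deltas=[[[0,0,0],0.05],[[0,0,0],0.1],[[0,0,0],0.15],[[0,0,0],0.2],[[0,0,0],0.25]])

```text
clock: 11.37
tool_pos: [0.6103, -0.2709, 0.1251]
orientation: [179.7, 0.1, 109.4]
force: [5.5, 9.9, -3.6]
opening: 0.038
gripper_force: 30.0
```

```bash
python3 - <<'E'
from h import *
o=ctrl.get_obs()
for k in('orientation','force','moment','joint_pos'): print(k,o[k].round(3))
p=ctrl.snapshot('side'); np.save('side_k.npy',p,allow_pickle=True); save(p,'side_k6.png',(246,155,356,255),6)
E
```

```text
orientation [1.79674e+02 6.20000e-02 1.09417e+02]
force [ 5.485  9.91  -3.622]
moment [ 3.185 -2.309  0.88 ]
joint_pos [-7.29100e+00  2.76830e+01 -1.16190e+01 -1.18000e-01 -5.03790e+01
 -1.53217e+02]
```

>>> send_rows(deltas=[[[0,0,0],-0.07],[[0,0,0],-0.14],[[0,0,0],-0.21],[[0,0,0],-0.28],[[0,0,0],-0.35]])

```text
clock: 11.83
tool_pos: [0.6095, -0.2715, 0.1252]
orientation: [179.8, 0.2, 141.3]
force: [3.6, 5.6, -2.9]
opening: 0.038
gripper_force: 30.0
```

>>> send_rows(deltas=[[[0,0,0],-0.07],[[0,0,0],-0.14],[[0,0,0],-0.21],[[0,0,0],-0.28],[[0,0,0],-0.35]])

```text
clock: 12.25
tool_pos: [0.609, -0.2723, 0.1251]
orientation: [180.0, 0.2, 172.8]
force: [2.3, 0.7, -3.6]
opening: 0.0381
gripper_force: 30.0
```

>>> send_rows(deltas=[[[0,0,0],-0.06],[[0,0,0],-0.13],[[0,0,0],-0.2],[[0,0,0],-0.265],[[0,0,0],-0.265]])

```text
clock: 12.67
tool_pos: [0.6091, -0.2731, 0.1251]
orientation: [-179.9, 0.2, -163.4]
force: [3.5, -2.1, -2.7]
opening: 0.0386
gripper_force: 30.0
```

>>> send_rows(deltas=[[[0,0,0],0],[[0,0,0],0],[[0,0,0],0],[[0,0,0],0],[[0,0,0],0]], gripper=0.57)

```text
clock: 13.08
tool_pos: [0.6075, -0.2728, 0.1236]
orientation: [180.0, -0.0, -163.7]
force: [-0.9, -0.5, -0.1]
opening: 0.0497
gripper_force: 0.0
```

>>> send_rows(deltas=[[[0,0,-0.03],0],[[0,0,-0.06],0],[[0,0,-0.08],0],[[0,0,-0.1],0],[[0,0,-0.1],0]])

```text
clock: 13.5
tool_pos: [0.609, -0.2733, 0.2074]
orientation: [-179.8, 0.2, -163.6]
force: [0.3, -0.1, 0.1]
opening: 0.0502
gripper_force: 0.0
```

```bash
python3 - <<'E'
from h import *
o=ctrl.get_obs(); q=np.load('q.npy')
print(o['joint_pos'].round(1),o['tool_pos'].round(4),o['orientation'].round(1))
print(T(q,[-.095,0,.106]))
plan(.51,-.325,.2,180-100.5)
plan(.4897,-.3489,.2,79.5)
p=ctrl.snapshot('side'); np.save('side2.npy',p,allow_pickle=True); save(p,'side2.png',(246,155,356,255),6)
E
```

```text
[ -7.4  23.1  -7.    0.1 -59.6 -66.2] [ 0.609  -0.2733  0.2074] [-179.8    0.2 -163.6]
[[ 0.48966944 -0.34890746  0.106     ]]
t 13.5 j6 -66.2 shift [ 0.137  -0.0271  0.0087] turn 1.2984
t 13.5 j6 -66.2 shift [ 0.1697 -0.0487  0.0086] turn 1.2984
```

View pics/side2.png

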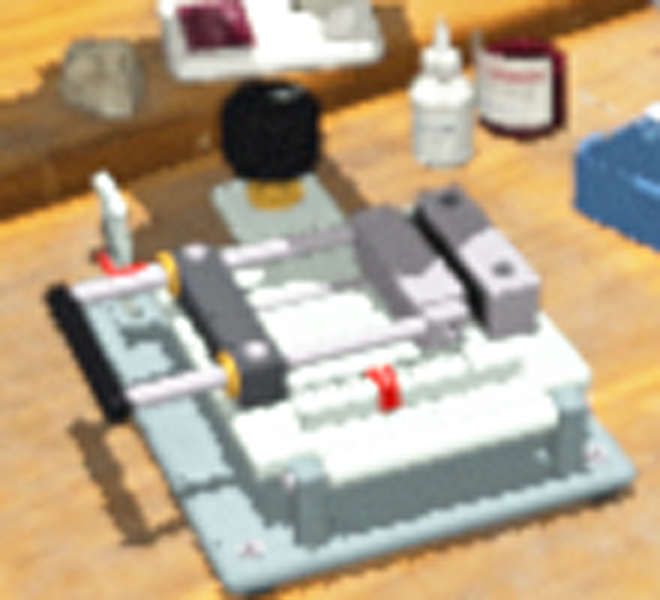

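```bash
cat >> h.py <<'E'
def V(q,X):
    c,s=np.cos(q[2]),np.sin(q[2]); return np.array([[c,s],[-s,c]])@(np.array(X[:2])-q[:2])*1e3
def dark(p,x0,y0,x1,y1,th):
    g=p['color'][y0:y1,x0:x1].max(2).astype(float); w=np.clip(th-g,0,None)
    n,l,st,ce=cv2.connectedComponentsWithStats((w>0).astype(np.uint8))
    i=1+np.argmax(st[1:,4]); w=w*(l==i); yy,xx=np.mgrid[y0:y1,x0:x1]
    d=np.c_[xx[w>0],yy[w>0]]; m=np.array([(w*xx).sum(),(w*yy).sum()])/w.sum()
    return m,(l==i).sum(),d.min(0),d.max(0),d
E
python3 - <<'E'
from h import *
q=np.load('q.npy'); p=ctrl.snapshot('top'); np.save('top2.npy',p,allow_pickle=True)
t0=np.load('top.npy',allow_pickle=True).item()
s=np.load('side2.npy',allow_pickle=True).item()
for n,im in(('t0',t0),('t',p)):
    m,k,a,b,d=dark(im,275,230,318,245,95); print(n,m,k,a,b,V(q,unproj(im,m,.063)).round(1),V(q,unproj(im,m,.059)).round(1))
    vx,vy=cv2.fitLine(d.astype(np.float32),cv2.DIST_L2,0,.01,.01).ravel()[:2]
    e=[unproj(im,m+np.array([vx,vy])*l,.06) for l in(-10,10)]; print('bar yaw',np.degrees(np.arctan2(*(e[1]-e[0])[1::-1]))) 
m,k,a,b,d=dark(s,250,200,270,226,70); print('s',m,k,a,b,V(q,unproj(s,m,.059)).round(1))
print(proj(s,T(q,[-.095,0,.059])),proj(p,T(q,[-.095,0,.063])))
E
```

```text
t0 [295.56854345 236.56487148] 110 [280 233] [312 240] [-93.    2.5] [-93.1   2.7]
bar yaw -100.76645754401659
t [295.14096916 236.47246696] 90 [281 233] [312 240] [-93.    3.5] [-93.1   3.8]
bar yaw -100.96033797228773
s [260.31612696 213.75120231] 98 [254 203] [267 225] [-94.3   1. ]
[[260.14234593 214.05813307]] [[296.43748234 237.54205347]]
```

```bash
python3 - <<'E'
from h import *
q=np.load('q.npy'); h=T(q,[-.0945,.0015,.2])[0]; print(h)
plan(*h,-100.8)
E
```

```text
[ 0.49043432 -0.34752365  0.2       ]
t 13.6 j6 -66.2 shift [ 0.167  -0.0485  0.0049] turn -0.6986
```

>>> send_rows(deltas=[[[0.042,-0.012,0.001],-0.078],[[0.084,-0.024,0.002],-0.156],[[0.125,-0.036,0.004],-0.233],[[0.167,-0.0485,0.005],-0.31],[[0.167,-0.0485,0.005],-0.38]], gripper=0.32)

```text
clock: 14.02
tool_pos: [0.485, -0.3492, 0.198]
orientation: [179.8, -0.1, -129.3]
force: [0.0, 0.5, -0.7]
opening: 0.029
gripper_force: 0.0
```

>>> send_rows(deltas=[[[0,0,0],-0.078],[[0,0,0],-0.156],[[0,0,0],-0.234],[[0,0,0],-0.31],[[0,0,0],-0.319]])

```text
clock: 14.43
tool_pos: [0.4897, -0.3475, 0.1983]
orientation: [179.9, 0.0, -100.4]
force: [-0.2, 0.5, -0.0]
opening: 0.0277
gripper_force: 0.0
```

```bash
python3 - <<'E'
from h import *
q=np.load('q.npy'); h=T(q,[-.0945,.0015,.110])[0]; o=ctrl.get_obs(); print(o['tool_pos'],o['orientation'],o['opening'])
plan(*h,-100.8)
E
```

```text
[ 0.48974813 -0.3474804   0.1982687 ] [ 1.79895265e+02  2.51043204e-02 -1.00448359e+02] 0.027692884741783323
t 14.43 j6 6.3 shift [-1.000e-04 -1.100e-03  1.103e-01] turn 0.0039
```

>>> send_rows(deltas=[[[0,-0.001,0.025],0.004],[[0,-0.001,0.05],0.004],[[0,-0.001,0.075],0.004],[[0,-0.001,0.1],0.004],[[0,-0.001,0.11],0.004]])

```text
clock: 14.85
tool_pos: [0.4894, -0.347, 0.108]
orientation: [179.7, 0.1, -101.3]
force: [-1.0, -0.2, -0.5]
opening: 0.028
gripper_force: 0.0
```

>>> send_rows(deltas=[[[0,0,0],0],[[0,0,0],0],[[0,0,0],0],[[0,0,0],0],[[0,0,0],0]])

```text
clock: 15.27
tool_pos: [0.4917, -0.348, 0.1125]
orientation: [-179.9, -0.0, -101.1]
force: [-0.4, 0.1, -0.6]
opening: 0.0282
gripper_force: 0.0
```

>>> send_rows(deltas=[[[0,0,0],0],[[0,0,0],0],[[0,0,0],0],[[0,0,0],0],[[0,0,0],0]], gripper=0.05)

```text
clock: 15.68
tool_pos: [0.4903, -0.3477, 0.1116]
orientation: [179.9, 0.0, -101.1]
force: [-4.4, 1.9, 5.9]
opening: 0.0109
gripper_force: 30.0
```

```bash
python3 - <<'E'
from h import *
q=np.load('q.npy'); o=ctrl.get_obs(); print(o['tool_pos'],o['orientation'],o['opening'],V(q,o['tool_pos']),o['force'])
E
```

```text
[ 0.49028285 -0.34769042  0.11155116] [ 1.79911727e+02  5.34099168e-03 -1.01099118e+02] 0.010902253660051545 [-94.61855975   1.30842388] [-4.44727393  1.86653137  5.88455513]
```

>>> send_rows(deltas=[[[0,0.008,0],0],[[0,0.016,0],0],[[0,0.024,0],0],[[0,0.032,0],0],[[0,0.04,0],0]])

```text
clock: 16.1
tool_pos: [0.4624, -0.3423, 0.1118]
orientation: [-179.6, -0.1, -101.0]
force: [7.8, -2.8, -6.8]
opening: 0.0107
gripper_force: 30.0
```

>>> send_rows(deltas=[[[0,0,0],0],[[0,0,0],0],[[0,0,0],0],[[0,0,0],0],[[0,0,0],0]])

```text
clock: 16.52
tool_pos: [0.4624, -0.3423, 0.1118]
orientation: [-179.7, -0.0, -101.1]
force: [7.6, -3.3, -4.8]
opening: 0.011
gripper_force: 30.0
```

```bash
python3 - <<'E'
from h import *
q=np.load('q.npy'); o=ctrl.get_obs(); print(o['tool_pos'],o['opening'],V(q,o['tool_pos']),o['force'])
t=ctrl.snapshot('top'); s=ctrl.snapshot('side')
np.save('top3.npy',t,allow_pickle=True);np.save('side3.npy',s,allow_pickle=True)
a=cv2.resize(t['color'][165:240,290:350],None,fx=6.6,fy=6.6,interpolation=cv2.INTER_CUBIC)
b=cv2.resize(s['color'][190:235,285:345],None,fx=6.6,fy=6.6,interpolation=cv2.INTER_CUBIC)
h=max(a.shape[0],b.shape[0]); o=np.zeros((h,a.shape[1]+b.shape[1],3),np.uint8); o[:a.shape[0],:a.shape[1]]=a; o[:b.shape[0],a.shape[1]:]=b
print(o.shape,a.shape); cv2.imwrite('pics/fin.png',o[:,:,::-1])
E
```

```text
[ 0.46243128 -0.34231442  0.11177312] 0.011021055376530054 [-122.98343082    1.52079514] [ 7.60246502 -3.25009897 -4.82438069]
(495, 792, 3) (495, 396, 3)
```

View pics/fin.png

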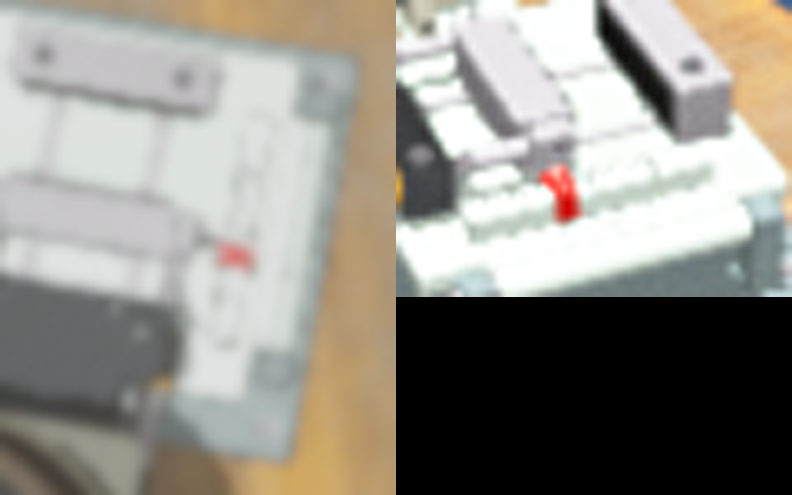

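```bash
cat > m.py <<'E'
from h import *
q=np.load('q.npy'); q[2]=np.radians(-10.8)
def rect(p,z,xs,ys):
    X=np.array([[x,y,z*1e3] for x in xs for y in ys])/1e3
    uv=proj(p,T(q,X)).astype(np.float32).reshape(len(xs),len(ys),2)
    return cv2.remap(p['color'],uv[...,0],uv[...,1],cv2.INTER_CUBIC).astype(float)
def meas(p,z=.057,x0=None):
    xs=np.arange(-16,46,.5)
    r=rect(p,z,xs,np.arange(-60,-49,.5)); red=np.clip(r[...,0]-r[...,1:].mean(2)-15,0,None)
    rx=(red.sum(1)*xs).sum()/red.sum(); ry=(red.sum(0)*np.arange(-60,-49,.5)).sum()/red.sum()
    return rx,ry
E
python3 - <<'E'
from m import *
D={n:np.load(n+'.npy',allow_pickle=True).item() for n in('top','top2','top3')}
for n,p in D.items():
    print(n,'rider',meas(p))
    x0=30 if n!='top3' else 2
    xs=np.arange(x0-9,x0+10,1.)
    print('x',xs[0]); 
    for ya in (-44,-45.5,-47,-48.5): print(ya,rect(p,.057,xs,np.arange(ya-.7,ya+.8,.35)).mean((1,2)).round(0).astype(int))
    xs=np.arange(-10,8,1.); c=rect(p,.057,xs,np.arange(-58,-51,.5)).mean(1); print('rider R-G',(c[:,0]-c[:,1]).round().astype(int)); print('G',c[:,1].round().astype(int))
# jaw block displacement by template match
xs=np.arange(15,45,.25); ys=np.arange(-36,36,.5)
a=rect(D['top2'],.065,xs,ys).mean(2).astype(np.float32)
a0=rect(D['top'],.065,np.arange(15,45,.25),ys).mean(2).astype(np.float32)
b=rect(D['top3'],.065,np.arange(-30,45,.25),ys).mean(2).astype(np.float32)
for A in (a,a0):
    r=cv2.matchTemplate(b,A,cv2.TM_CCOEFF_NORMED); i=r.argmax(); print('jaw moved',-30+i*.25-15,r.max())
E
```

```text
top rider (np.float64(-1.3760769357405476), np.float64(-54.345140756187234))
x 21.0
-44 [220 220 217 215 209 199 189 178 170 167 171 179 191 200 207 214 217 220
 220]
-45.5 [219 220 218 216 211 202 192 182 174 171 174 182 192 201 208 215 217 219
 220]
-47 [217 218 217 215 211 203 194 186 180 178 181 187 196 204 209 215 217 218
 219]
-48.5 [215 216 216 214 210 204 197 192 187 186 189 194 201 207 211 215 217 218
 219]
rider R-G [-3 -1  4 14 25 42 59 72 82 84 78 65 48 29 17  5  1 -1]
G [214 213 207 197 184 167 151 139 130 128 133 143 158 174 187 199 205 208]
top2 rider (np.float64(-1.4030233051972183), np.float64(-54.672307161437594))
x 21.0
-44 [233 233 230 227 221 211 202 192 187 186 189 195 204 211 217 223 226 229
 230]
-45.5 [232 232 229 226 221 212 203 194 189 188 192 198 206 214 220 225 228 230
 231]
-47 [229 228 226 222 218 210 203 196 192 192 195 200 207 214 219 224 227 228
 229]
-48.5 [224 222 219 215 212 207 202 199 197 197 199 203 208 214 218 222 224 225
 226]
rider R-G [-2  0  4 14 26 44 62 76 86 87 80 67 50 32 18  7  1 -1]
G [230 227 221 208 195 177 159 146 138 137 143 154 169 186 199 210 215 217]
top3 rider (np.float64(-1.3179149850621101), np.float64(-54.54832538392998))
x -7.0
-44 [220 219 217 213 210 202 193 183 173 166 166 173 184 195 203 211 215 217
 220]
-45.5 [215 211 209 204 202 198 190 183 175 170 171 179 189 201 208 214 218 219
 220]
-47 [207 201 196 192 190 189 184 179 175 173 175 184 193 204 210 214 216 216
 217]
-48.5 [199 190 184 180 178 179 178 174 172 174 179 188 197 205 210 212 213 212
 211]
rider R-G [-1  0  4 14 25 43 61 75 85 86 80 68 51 32 19  7  1 -1]
G [219 217 211 199 185 167 150 137 129 127 132 142 157 174 187 199 205 207]
jaw moved -29.25 0.32085854
jaw moved -29.0 0.71734995
```

>>> send_rows(deltas=[[[0,0.002,0],0],[[0,0.004,0],0],[[0,0.0047,0],0],[[0,0.0047,0],0],[[0,0.0047,0],0]])

```text
clock: 17.03
tool_pos: [0.4589, -0.3416, 0.1118]
orientation: [-179.6, -0.1, -101.0]
force: [8.3, -2.4, -5.0]
opening: 0.011
gripper_force: 30.0
```

>>> send_rows(deltas=[[[0,0,0],0],[[0,0,0],0],[[0,0,0],0],[[0,0,0],0],[[0,0,0],0]])

```text
clock: 17.45
tool_pos: [0.4589, -0.3416, 0.1118]
orientation: [-179.6, -0.1, -101.1]
force: [8.1, -1.9, -5.5]
opening: 0.0111
gripper_force: 30.0
```

```bash
python3 - <<'E'
from m import *
o=ctrl.get_obs(); print(o['tool_pos'],V(q,o['tool_pos']),o['opening'],o['gripper_force'])
p=ctrl.snapshot('top'); s=ctrl.snapshot('side')
print(meas(p)); xs=np.arange(-9,9,1.)
for ya in (-43,-44,-45.5,-47): print(ya,rect(p,.057,xs,np.arange(ya-.7,ya+.8,.35)).mean((1,2)).round(0).astype(int))
# jaw block shift in both views vs previous frames
s3=np.load('side3.npy',allow_pickle=True).item(); t3=np.load('top3.npy',allow_pickle=True).item()
xs=np.arange(-12,20,.25); ys=np.arange(-30,36,.5); big=np.arange(-24,32,.25)
for a,b in((t3,p),(s3,s)):
    r=cv2.matchTemplate(rect(b,.068,big,ys).mean(2).astype(np.float32),rect(a,.068,xs,ys).mean(2).astype(np.float32),cv2.TM_CCOEFF_NORMED); print('shift',-24+r.argmax()*.25+12,r.max())
# table level check: fixed jaw row shift in side, initial vs final (left and right)
E
```

```text
[ 0.45892321 -0.34164592  0.11181875] [-126.56097249    0.86774653] 0.011116188418256732 29.9974125623703
(np.float64(-1.3857766073471125), np.float64(-54.57328492006491))
-43 [222 220 217 214 209 201 193 183 176 173 177 186 196 203 210 216 218 221]
-44 [222 221 218 214 210 201 193 184 177 175 179 188 200 207 213 219 221 222]
-45.5 [220 218 214 208 203 195 188 181 176 176 181 191 202 211 215 220 222 222]
-47 [216 212 206 199 192 185 178 175 174 176 183 192 202 212 216 219 221 220]
shift -3.5 0.9495366
shift -3.5 0.9862216
```

```bash
python3 - <<'E'
from m import *
from scipy.optimize import curve_fit
D=[(np.load(n+'.npy',allow_pickle=True).item(),g) for n,g in(('top',30),('top2',30),('top3',2))]+[(ctrl.snapshot('top'),-1) for _ in range(3)]
g=lambda x,a,b,m,s,k:a+k*(x-m)-b*np.exp(-(x-m)**2/2/s**2)
for p,x0 in D:
    xs=np.arange(x0-10,x0+10,.5); out=[]
    for ya in(-42.5,-43.5,-44.5,-45.5):
        y=rect(p,.057,xs,np.arange(ya-.7,ya+.8,.35)).mean((1,2))
        c,_=curve_fit(g,xs,y,[220,40,x0,2.5,0]); out.append(c[2].round(2))
    r=[]
    xr=np.arange(-12,10,.5)
    for yr in(-58,-56,-54,-52):
        c=rect(p,.057,xr,np.arange(yr-.7,yr+.8,.35)).mean(1); f,_=curve_fit(g,xr,c[:,1]-c[:,0],[0,80,-1,2.5,0]); r.append(f[2].round(2))
    print('index',out,'rider',r)
E
```

```text
index [np.float64(29.9), np.float64(29.93), np.float64(30.0), np.float64(30.02)] rider [np.float64(-1.38), np.float64(-1.3), np.float64(-1.3), np.float64(-1.39)]
index [np.float64(30.07), np.float64(29.92), np.float64(29.87), np.float64(29.81)] rider [np.float64(-1.49), np.float64(-1.31), np.float64(-1.25), np.float64(-1.41)]
index [np.float64(2.56), np.float64(2.49), np.float64(2.38), np.float64(2.15)] rider [np.float64(-1.46), np.float64(-1.29), np.float64(-1.22), np.float64(-1.24)]
index [np.float64(-0.21), np.float64(-0.25), np.float64(-0.44), np.float64(-0.78)] rider [np.float64(-1.48), np.float64(-1.3), np.float64(-1.26), np.float64(-1.36)]
index [np.float64(-0.15), np.float64(-0.23), np.float64(-0.45), np.float64(-0.79)] rider [np.float64(-1.49), np.float64(-1.31), np.float64(-1.25), np.float64(-1.37)]
index [np.float64(-0.15), np.float64(-0.23), np.float64(-0.45), np.float64(-0.79)] rider [np.float64(-1.5), np.float64(-1.34), np.float64(-1.28), np.float64(-1.38)]
```

```bash
python3 - <<'E'
from h import *
print(ctrl.close_job())
E
```

```text
the job is handed in; nothing more can be done
None
```

I handed the job in at about 18 s, with no verdict returned: the knob is 86° back from its upper stop, which should be level, though I did not measure the tilt directly. The jaw is still held at the rider, with the index within about 1 mm of the white line in the top camera.

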